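Set the weld schedule on the console and load it

ROBOT

A 6-joint arm with a two-finger parallel gripper is mounted at the origin on the work surface. World frame = base frame: x ahead of the robot, y to its left, z up, the work surface at z = 0. Lengths are in m, angles in rad, forces in N, time in s.
With the tool pointing down it reaches from about 0.2 to 0.875 m from the base axis. Payload 3.4 kg.
Tool frame: the origin (TCP) lies midway between the tips of the shut fingers; the grasp point (between the pads) lies 19 mm behind it; z points along the fingers, y is the line along which they close (so a half turn about z gives the same grasp; the last joint's range is limited). The gripper opens to 94 mm and grips with 3 to 60 N. Pads are 16 mm wide; open, the fingers measure 119 mm over their backs; the gripper's body (75 mm by 177 mm) begins 78 mm behind the grasp point.
Start: joints at [-1.418, 0.276, 1.505, -0, 1.361, -0.121], TCP at [0.155, -0.554, 0.205] pointing down, gripper open.
Joint ranges: [-2.89, 2.89], [-0.75, 2.08], [0.22, 2.7], [-1.18, 4.32], [0.11, 2.71], [-2.7, 2.7]. Speed limits (rad/s): [2.57, 2.57, 3.14, 3.14, 3.14, 3.14].

INTERFACE

Orientations are given as a unit quaternion [w, x, y, z].
In Python, from workcell import readout, imaging, ctrl gives the robot as it stands.
- The arm moves only by the tool step_arm, never from a script. Its argument "deltas" is a list of rows, each an object with "xyz": the shift along the tool's x, y, z in m, a list of three; "twist": the turn about the tool's z in rad; "jaw": the closure, from 0 (fully open) to 1 (shut). A call has 1 to 20 rows; each row shifts and turns the commanded pose from where the row before left it, along the tool's axes as they then stand; what a row does not reach is not made up. A row lasts 1/10 s, in which the tool goes at most 50 mm and 8.59 degrees, less where a joint would pass 70% of its speed; a pose out of reach is approached as far as the arm can. A call is refused whole if a number of a shift passes 0.05 or a number of a turn 0.15, either way. A call with a gripper value outside its range is refused whole. The fingers move at their own pace and stop on an object; "grip_force" is the grip in N (left out, the last holds). Time passes only in rows, so rows that do not move let the fingers close. It gives the time, the measured TCP pose, the force, the opening and the grip force at its end, in the units of the state.
- readout.get_state(): the state, without advancing time (a new reading comes with each control period).
- imaging.capture(name): name is "side" or "top" or "wrist"; returns a dict with "pixels" (480x640x3 uint8, red, green, blue), "z_map" (480x640 float32, m along the optical axis (not along the pixel's ray), 0 where there is no reading), "vfov" (degrees; the focal length in pixels is half the picture's height over the tangent of half this angle, whatever the lens; pixels are square), "cx", "cy" (the principal point, pixels), "T" (4x4, takes a point from camera to world coordinates). Camera axes: x right, y down, z forward; pixel columns grow to the right and rows downward; lengths in m; the calibration is good to about 2 mm. A picture is of the moment at which its call begins.
- ctrl.finish_job(): hands the job in; it is judged then, once.
The state is a dict: "clock": time; "joints": joint angles; "qvel": joint speeds; "joint_torque": joint torques, N m; "ee_pos": TCP position; "tool_rot": TCP orientation; "contact_force": force on the tool from outside, world axes, zero at the start; "moment": the same for the moment, N m; "gripper_width": opening from 0.0 (shut) to 1.0 (fully open); "grasp_force": force on a finger pad.
Only numpy, scipy, OpenCV 4.12 (cv2) and the standard library are available. Lean on these libraries where they do the work, as an engineer would, in place of code of your own. Each camera call takes 0.05 s, during which the arm holds its last target. There are 200 camera calls.

TASK

The next batch is welded on schedule 4. Roll the big knurled thumbwheel on the welding console by its edge, either way round, until the 4 stands in the window beside it and let go; then press the long membrane key, firmly but without forcing it, until it takes, so that schedule 4 is loaded, and take the hand away. Load no other number, press none of the square keys, and leave the tools lying about the console where they are.

Things in the scene. Friction and masses are not known exactly. Their poses are not given: they have to be found in the camera images.
- wheel_axle (a point): centre of the thumbwheel, on its axle, in the console's axes, 75 mm above the bench (25 mm below the panel). Black wheel, radius 60 mm, 22 mm thick, axle along console y, upright in a slot: its top rises 35 mm above the panel. Its edge has 30 ribs 3 mm high, its side faces are flat. Free beside it above the panel: 35 mm on the left (to the hood), over 60 mm on the right (to the keypad)
- thumbwheel (a joint): angle of the thumbwheel, rad. Turns endlessly both ways, clicks into ten places 0.6283 rad (36 deg) apart: digit n stands in the window at n x 0.6283, plus or minus whole turns of 6.283. It grows as the wheel's top moves away from the operator (console +x): digits count up that way. A click takes about 0.1 Nm (2 N at the edge); let go (and at the start), it settles in the nearest place
- window (a point): centre of the digit window (26 x 26 mm), at the surface of the white digit drum, 66 mm left (console +y) of the wheel's mid-plane, in a black hood 17 mm high above the panel. The black digits are 17 mm tall, upright to someone at the console's front (-x) side
- four (a point): centre of the digit 4 on the drum (38 mm radius), which turns with the thumbwheel: it coincides with window when the 4 stands in the window
- load_key: the long membrane key, a grey bar of 120 mm (console y) x 42 mm (x), at the front of the keypad, right of the wheel; origin at the centre of its top face, 104.5 mm above the bench, z up. It gives only 1.5 mm, straight down, against a spring (1.4 N at first, about 7 N when home) and takes once pressed with 4 N or more for 0.2 s; over 40 N damages it
- small_keys: three square keys of 36 mm, in a row 50 mm apart along console y, behind the long key on the same keypad, not to be pressed; the middle one's centre lies 20 mm along console x from this origin, its top 3 mm above it and 104 mm above the bench
- console: welding console, a grey steel box fixed to the bench, 260 mm deep (its x) x 380 mm wide (its y), with a level top panel 100 mm above the bench; origin at the centre of its underside. Its x axis points away from the operator (the robot's side), y to the operator's left, z up. From left to right on the panel: window hood, thumbwheel, membrane keypad
- hammer: cross-peen hammer lying to the right of the console, 290 mm long, wooden handle, head 110 mm; origin on the bench under the handle's middle
- chisel: cold chisel lying in front of the console, 160 mm long, 18 mm thick; origin under its middle
- clamp: F-clamp with a red grip lying left of the console, 300 mm long; origin on the bench under its bar's middle
- paste_tin: round tin with a lid, standing close to the left of the console, 76 mm across and 75 mm tall; origin at the centre of its underside
- wrench: open-end wrench 170 mm long lying to the right of the console; origin under its middle
- angle_piece: piece of steel angle, 110 x 60 x 60 mm, lying in front of the console; origin under its middle

How it is judged:
By the outcome, as a careful person would: the job done as asked, in the order asked, and still so for the second after the job is handed in, with the robot touching nothing.
It also fails if it takes over 72 s, if anything falls off the work surface, if the arm or the gripper's body presses on something with over 40 N, if the wrist force passes 120 N, or if a joint passes its speed limit or range.

## Working session

There is one attempt and no reset: what is moved stays moved. The work goes in short steps, Python scripts to look and compute and a tool call to move; the robot and the scene stay as the last step left them, time stands still between calls to the robot, and variables do not carry over. Pictures are saved under pics/ and viewed, at most 10 in all, crops included, and the job is handed in when it is done.

Besides the shell and the picture viewer there is one more tool, called after "Call:" as name(argument=value, ...) on one line, values as JSON. step_arm: Moves the arm, as the interface text tells. Its arguments: {"type":"object","properties":{"deltas":{"type":"array"},"grip_force":{"type":"number"}},"required":["deltas"]}

```bash
mkdir -p pics; cat > h.py <<'E'
import numpy as np, cv2
from workcell import readout, imaging, ctrl
def cap(n,f=None):
    d=imaging.capture(n)
    if f: cv2.imwrite('pics/'+f,d['pixels'][:,:,::-1])
    return d
def pts(d):
    z=d['z_map'];h,w=z.shape;f=h/2/np.tan(np.radians(d['vfov'])/2)
    v,u=np.mgrid[:h,:w]
    P=np.stack([(u-d['cx'])/f*z,(v-d['cy'])/f*z,z],-1)
    return P@d['T'][:3,:3].T+d['T'][:3,3]
E
python3 - <<'E'
from h import *
s=readout.get_state();print(s['ee_pos'],s['tool_rot'],s['clock'])
for n in('top','side'):
    d=cap(n,n+'0.png');np.savez(n+'.npz',**d);print(n,d['T'].round(3).tolist(),d['vfov'])
    P=pts(d);m=(abs(P[...,2]-.1)<.003)&(d['z_map']>0)
    q=P[m][:,:2].astype(np.float32);print(len(q),q.min(0),q.max(0),cv2.minAreaRect(q))
E
```

```text
[ 0.15537249 -0.55303097  0.20461205] [-9.10569600e-04  9.90642134e-01  1.36481983e-01 -2.68023384e-05] 0.0
top [[0.02, -0.999, 0.051, 0.51], [-1.0, -0.02, -0.002, 0.051], [0.003, -0.051, -0.999, 1.193], [0.0, 0.0, 0.0, 1.0]] 48.79249385421142
17162 [ 0.21985267 -0.18826137] [1.074755   0.74928135] ((0.7423717975616455, 0.2188362181186676), (1.0418120622634888, 0.5412082076072693), 44.32645034790039)
side [[0.961, -0.181, 0.211, 0.329], [-0.277, -0.567, 0.776, -0.829], [-0.021, -0.804, -0.595, 0.786], [0.0, 0.0, 0.0, 1.0]] 48.4116171812009
9135 [-0.4227327  -0.19101053] [2.1956084 2.4323776] ((1.0116747617721558, 1.2204135656356812), (2.508378505706787, 2.7080562114715576), 8.19591236114502)
```

View pics/top0.png

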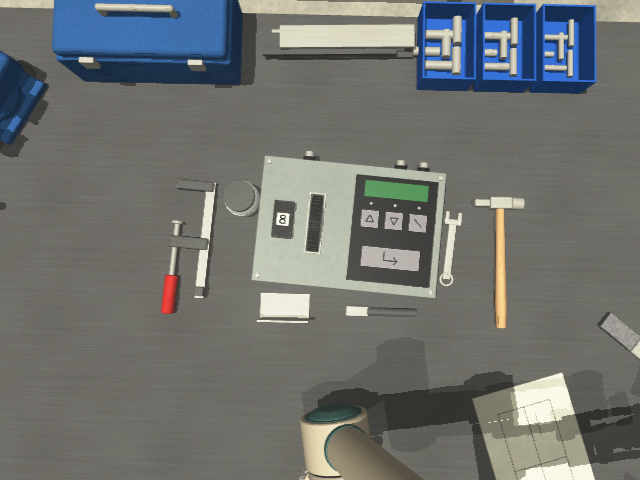

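View pics/side0.png

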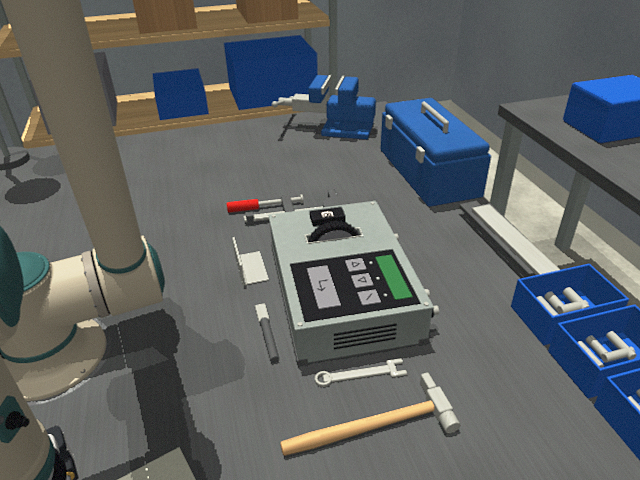

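The top view shows an 8 in the window (283,218), the wheel at (315,223), the load key at (390,260) and the square keys at about row 220. The side view agrees. Going from 8 to 4 takes 4 clicks toward the operator, which I'll do in two pinched strokes of 72°.

```bash
cat >> h.py <<'E'
def rect(q): return cv2.minAreaRect(q[:,:2].astype(np.float32))
E
python3 - <<'E'
from h import *
d=dict(np.load('top.npz'));P=pts(d);im=d['pixels'].astype(int)
box=np.zeros((480,640),bool);box[150:305,245:450]=1
m=box&(abs(P[...,2]-.1)<.006);m=cv2.morphologyEx(m.astype(np.uint8),cv2.MORPH_OPEN,np.ones((5,5)))>0
r=rect(P[m]);print('panel',r,P[m][:,2].mean())
def reg(a,b,c,e):
    k=np.zeros((480,640),bool);k[a:b,c:e]=1;return k
for lo in(.11,.12,.128):
    w=reg(185,262,300,332)&(P[...,2]>lo);print('wheel',lo,w.sum(),rect(P[w]),P[w][:,2].max())
hd=reg(195,245,268,298)&(P[...,2]>.11);print('hood',rect(P[hd]))
k=reg(243,277,355,425)&(im.min(2)>125);print('key',k.sum(),rect(P[k]),P[k].mean(0))
sk=reg(208,235,358,430)&(im.min(2)>125);print('small',P[sk].mean(0))
s=readout.get_state()
from scipy.spatial.transform import Rotation as R
print(R.from_quat(s['tool_rot'],scalar_first=True).as_matrix().round(4).tolist(),s['gripper_width'])
E
```

```text
panel ((0.6006777286529541, 0.00990249216556549), (0.38074707984924316, 0.2605001628398895), 85.51106262207031) 0.0997287457302483
wheel 0.11 521 ((0.5804112553596497, 0.07861988246440887), (0.1470639854669571, 0.03619599714875221), 7.534124851226807) 1.1927445263839451
wheel 0.12 390 ((0.575178861618042, 0.07720594853162766), (0.13668502867221832, 0.033294882625341415), 8.151044845581055) 1.1927445263839451
wheel 0.128 221 ((0.5710981488227844, 0.07660676538944244), (0.1293208748102188, 0.029640957713127136), 9.762435913085938) 1.1927445263839451
hood ((0.5694772005081177, 0.12501972913742065), (0.17557333409786224, 0.0726073682308197), 28.682703018188477)
key 1122 ((0.5353037714958191, -0.04192422330379486), (0.04865068942308426, 0.18650518357753754), 0.6715930104255676) [ 0.53555606 -0.07437896  0.10628628]
small [ 0.61301859 -0.08165856  0.1057387 ]
[[0.9628, 0.2704, -0.0003], [0.2704, -0.9628, 0.0016], [0.0002, -0.0016, -1.0]] 0.9989396369000357
```

```bash
python3 - <<'E'
from h import *
d=dict(np.load('top.npz'));P=pts(d);im=d['pixels'].astype(int);Z=P[...,2];ok=(Z<.15)
def reg(a,b,c,e):
    k=np.zeros((480,640),bool);k[a:b,c:e]=1;return k&ok
yaw=np.radians(-4.49);o=np.array([.6007,.0099]);Rc=np.array([[np.cos(yaw),-np.sin(yaw)],[np.sin(yaw),np.cos(yaw)]])
C=(P[...,:2]-o)@Rc
for lo in(.115,.125,.13):
    w=reg(185,262,300,332)&(Z>lo);q=C[w];print('wheel',lo,w.sum(),np.percentile(q,[3,50,97],axis=0).round(4).tolist(),Z[w].max())
hd=reg(195,245,268,298)&(Z>.112);print('hood',np.percentile(C[hd],[3,50,97],axis=0).round(4).tolist())
k=reg(243,277,355,425)&(im.min(2)>125)&(abs(Z-.1045)<.01);q=C[k];print('key',np.percentile(q,[1,50,99],axis=0).round(4).tolist())
k=reg(208,235,358,430)&(im.min(2)>125)&(abs(Z-.1045)<.01);q=C[k];print('small',np.percentile(q,[1,50,99],axis=0).round(4).tolist())
E
```

```text
wheel 0.115 457 [[-0.0382, 0.061], [-0.0013, 0.0717], [0.0377, 0.0827]] 0.13785550509030253
wheel 0.125 294 [[-0.0291, 0.0619], [-0.0005, 0.0724], [0.0281, 0.0823]] 0.13785550509030253
wheel 0.13 140 [[-0.0191, 0.0619], [-0.0008, 0.0723], [0.0179, 0.0812]] 0.13785550509030253
hood [[-0.0366, 0.1187], [-0.0008, 0.1374], [0.0357, 0.1571]]
key [[-0.0784, -0.1477], [-0.0581, -0.0894], [-0.0382, -0.0312]]
small [[0.0025, -0.1563], [0.0196, -0.0909], [0.037, -0.0234]]
```

Call:
step_arm(deltas=[{"xyz": [0,0,0],"twist": 0.118,"jaw": 0.47},{"xyz": [0,0,0],"twist": 0.117,"jaw": 0.47},{"xyz": [0,0,0],"twist": 0.117,"jaw": 0.47},{"xyz": [0.024,-0.037,0],"twist": 0,"jaw": 0.47},{"xyz": [0.024,-0.037,0],"twist": 0,"jaw": 0.47},{"xyz": [0.024,-0.037,0],"twist": 0,"jaw": 0.47},{"xyz": [0.024,-0.037,0],"twist": 0,"jaw": 0.47},{"xyz": [0.024,-0.037,0],"twist": 0,"jaw": 0.47},{"xyz": [0.024,-0.037,0],"twist": 0,"jaw": 0.47},{"xyz": [0.024,-0.037,0],"twist": 0,"jaw": 0.47},{"xyz": [0.024,-0.037,0],"twist": 0,"jaw": 0.47},{"xyz": [0.024,-0.037,0],"twist": 0,"jaw": 0.47},{"xyz": [0.024,-0.037,0],"twist": 0,"jaw": 0.47},{"xyz": [0.024,-0.037,0],"twist": 0,"jaw": 0.47},{"xyz": [0.024,-0.037,0],"twist": 0,"jaw": 0.47},{"xyz": [0.024,-0.037,0],"twist": 0,"jaw": 0.47},{"xyz": [0.024,-0.037,0],"twist": 0,"jaw": 0.47},{"xyz": [0.024,-0.037,0],"twist": 0,"jaw": 0.47},{"xyz": [0,0,0],"twist": 0,"jaw": 0.47}], grip_force=15)

```text
clock: 2.0
ee_pos: [0.5603, -0.0242, 0.2046]
tool_rot: [-0.001, 0.999, -0.037, 0.0]
contact_force: [-0.9, -0.7, 0.1]
gripper_width: 0.53
grasp_force: 0.0
```

```bash
cat >> h.py <<'E'
from scipy.spatial.transform import Rotation as R
yaw=np.radians(-4.49);o=np.array([.6007,.0099]);Rc=np.array([[np.cos(yaw),-np.sin(yaw)],[np.sin(yaw),np.cos(yaw)]])
def where():
    s=readout.get_state();M=R.from_quat(s['tool_rot'],scalar_first=True).as_matrix()
    p=np.array(s['ee_pos']);c=(p[:2]-o)@Rc
    print('t',s['clock'],'console',c.round(4),'z',p[2].round(4),'toolx deg',np.degrees(np.arctan2(M[1,0],M[0,0])).round(2),'tilt',M[:2,2].round(4),'w',s['gripper_width'],'F',np.round(s['contact_force'],2),s['grasp_force'])
E
python3 -c "
from h import *
where();d=cap('wrist','w1.png');print(d['T'].round(3).tolist())"
```

```text
t 2.0 console [-0.0376 -0.0372] z 0.2046 toolx deg -4.18 tilt [0.0009 0.0023] w 0.5301171673921391 F [-0.92 -0.7   0.11] 0.0
[[-0.073, -0.954, -0.289, 0.645], [-0.997, 0.069, 0.024, -0.031], [-0.003, 0.29, -0.957, 0.384], [0.0, 0.0, 0.0, 1.0]]
```

View pics/w1.png

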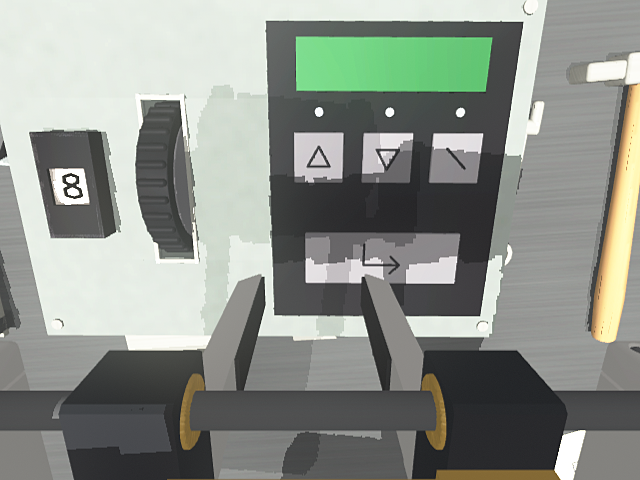

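The wrist view shows the 8 still in the window at (70,187), with the wheel at (165,180) and clear space for the fingers. Next I move over the wheel's far side.

Call:
step_arm(deltas=[{"xyz": [0.0222,-0.0364,0],"twist": 0.005,"jaw": 0.47},{"xyz": [0.0222,-0.0364,0],"twist": 0,"jaw": 0.47},{"xyz": [0.0222,-0.0364,0],"twist": 0,"jaw": 0.47},{"xyz": [0,0,0],"twist": 0,"jaw": 0.47},{"xyz": [0,0,0.03],"twist": 0,"jaw": 0.47},{"xyz": [0,0,0],"twist": 0,"jaw": 0.47}])

```text
clock: 2.65
ee_pos: [0.6293, 0.0733, 0.1718]
tool_rot: [0.001, 0.999, -0.042, -0.004]
contact_force: [-0.4, -0.0, -0.4]
gripper_width: 0.527
grasp_force: 0.0
```

```bash
python3 -c "
from h import *
where();d=cap('wrist','w2.png')"
```

```text
t 2.65 console [0.0236 0.0655] z 0.1718 toolx deg -4.82 tilt [-0.0089 -0.0013] w 0.5267838680768111 F [-0.42 -0.03 -0.39] 0.0
```

View pics/w2.png

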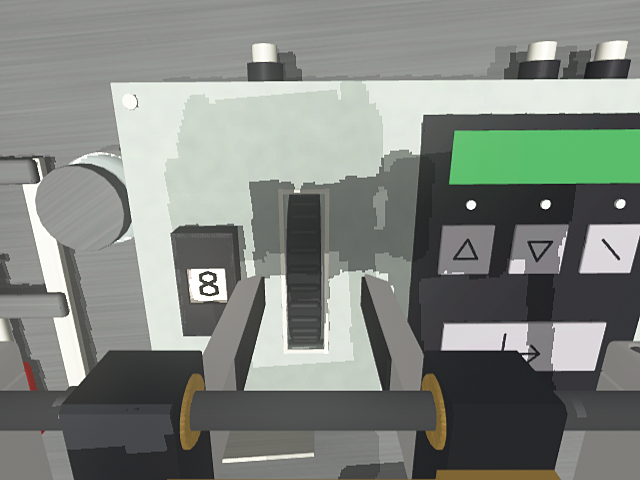

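The wheel (305,270) lies between the fingers. The arm is still lagging behind its target, so I let it settle and re-read.

Call:
step_arm(deltas=[{"xyz": [0,0,0],"twist": 0,"jaw": 0.47},{"xyz": [0,0,0],"twist": 0,"jaw": 0.47},{"xyz": [0,0,0],"twist": 0,"jaw": 0.47}])

```text
clock: 3.0
ee_pos: [0.6334, 0.0744, 0.1768]
tool_rot: [0.0, 0.999, -0.042, 0.001]
contact_force: [0.3, 0.0, 0.1]
gripper_width: 0.532
grasp_force: 0.0
```

```bash
python3 -c "
from h import *
where()"
```

```text
t 3.0 console [0.0276 0.0669] z 0.1768 toolx deg -4.81 tilt [ 0.0021 -0.0002] w 0.5315855060967383 F [0.32 0.05 0.14] 0.0
```

Call:
step_arm(deltas=[{"xyz": [0.001,-0.005,0.01],"twist": -0.005,"jaw": 0.47},{"xyz": [0,0,0.015],"twist": 0,"jaw": 0.47},{"xyz": [0,0,0.015],"twist": 0,"jaw": 0.47},{"xyz": [0,0,0.015],"twist": 0,"jaw": 0.47},{"xyz": [0,0,0.01],"twist": 0,"jaw": 0.47},{"xyz": [0,0,0],"twist": 0,"jaw": 0.47},{"xyz": [0,0,0],"twist": 0,"jaw": 0.47},{"xyz": [0,0,0],"twist": 0,"jaw": 0.47}])

```text
clock: 3.8
ee_pos: [0.6351, 0.08, 0.1113]
tool_rot: [-0.0, 0.999, -0.039, 0.001]
contact_force: [0.2, -0.7, 0.3]
gripper_width: 0.53
grasp_force: 0.0
```

```bash
python3 -c "
from h import *
where()"
```

```text
t 3.8 console [0.0288 0.0726] z 0.1113 toolx deg -4.47 tilt [ 0.0016 -0.    ] w 0.5299779756750256 F [ 0.25 -0.72  0.32] 0.0
```

Call:
step_arm(deltas=[{"xyz": [0,0,0.004],"twist": 0,"jaw": 0.6},{"xyz": [0,0,0],"twist": 0,"jaw": 0.7},{"xyz": [0,0,0],"twist": 0,"jaw": 0.75},{"xyz": [0,0,0],"twist": 0,"jaw": 0.8},{"xyz": [0,0,0],"twist": 0,"jaw": 0.85},{"xyz": [0,0,0],"twist": 0,"jaw": 0.9},{"xyz": [0,0,0],"twist": 0,"jaw": 1},{"xyz": [0,0,0],"twist": 0,"jaw": 1}], grip_force=15)

```text
clock: 4.6
ee_pos: [0.6344, 0.0788, 0.1066]
tool_rot: [0.001, 0.999, -0.039, 0.0]
contact_force: [-0.9, -4.9, 1.1]
gripper_width: 0.235
grasp_force: 15.0
```

```bash
python3 -c "
from h import *
where()"
```

```text
t 4.6 console [0.0282 0.0713] z 0.1066 toolx deg -4.47 tilt [-0.     -0.0019] w 0.2347603322813569 F [-0.94 -4.9   1.09] 15.000077784061432
```

Call:
step_arm(deltas=[{"xyz": [-0.0043,0,-0.0028],"twist": 0,"jaw": 1},{"xyz": [-0.0046,0,-0.0024],"twist": 0,"jaw": 1},{"xyz": [-0.0048,0,-0.0018],"twist": 0,"jaw": 1},{"xyz": [-0.0049,0,-0.0013],"twist": 0,"jaw": 1},{"xyz": [-0.0051,0,-0.0008],"twist": 0,"jaw": 1},{"xyz": [-0.0051,0,-0.0003],"twist": 0,"jaw": 1},{"xyz": [-0.0051,0,0.0003],"twist": 0,"jaw": 1},{"xyz": [-0.0051,0,0.0008],"twist": 0,"jaw": 1},{"xyz": [-0.0049,0,0.0013],"twist": 0,"jaw": 1},{"xyz": [-0.0048,0,0.0018],"twist": 0,"jaw": 1},{"xyz": [-0.0046,0,0.0024],"twist": 0,"jaw": 1},{"xyz": [-0.0043,0,0.0028],"twist": 0,"jaw": 1},{"xyz": [0,0,0],"twist": 0,"jaw": 1},{"xyz": [0,0,0],"twist": 0,"jaw": 1},{"xyz": [0,0,0],"twist": 0,"jaw": 1}])

```text
clock: 6.1
ee_pos: [0.5785, 0.0831, 0.1075]
tool_rot: [0.001, 0.999, -0.039, 0.002]
contact_force: [0.4, -5.5, 3.5]
gripper_width: 0.231
grasp_force: 15.0
```

```bash
python3 -c "
from h import *
where();d=cap('wrist','w3.png')"
```

```text
t 6.1 console [-0.0279  0.0712] z 0.1075 toolx deg -4.46 tilt [ 0.0036 -0.0023] w 0.23086479311941316 F [ 0.38 -5.52  3.45] 15.001170784235
```

View pics/w3.png

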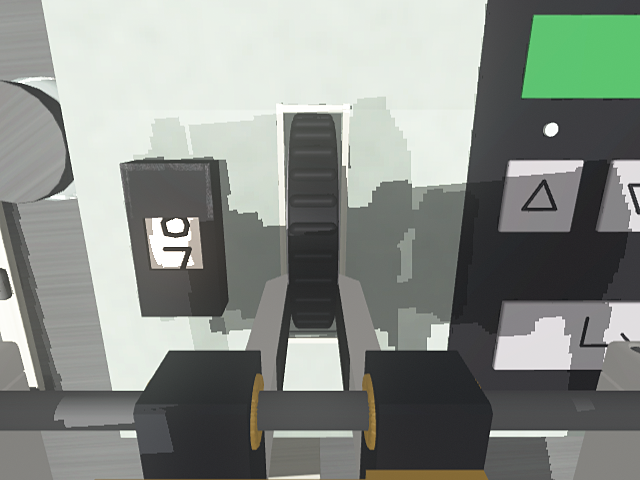

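The window (175,243) shows the bottom of a 6 above the top of a 7, so the wheel turned about 1.5 clicks and the pads slipped a little. I release it, let it settle and look again.

Call:
step_arm(deltas=[{"xyz": [-0.004,0,0.002],"twist": 0,"jaw": 1},{"xyz": [-0.003,0,0.001],"twist": 0,"jaw": 1},{"xyz": [0,0,0],"twist": 0,"jaw": 1},{"xyz": [0,0,0],"twist": 0,"jaw": 0.5},{"xyz": [0,0,-0.002],"twist": 0,"jaw": 0.47},{"xyz": [0,0,0],"twist": 0,"jaw": 0.47},{"xyz": [0,0,0],"twist": 0,"jaw": 0.47},{"xyz": [0,0,0],"twist": 0,"jaw": 0.47}])

```text
clock: 6.95
ee_pos: [0.5698, 0.0853, 0.1053]
tool_rot: [-0.0, 0.999, -0.039, -0.0]
contact_force: [0.4, 0.8, 0.1]
gripper_width: 0.522
grasp_force: 0.0
```

```bash
python3 -c "
from h import *
where();d=cap('wrist');cv2.imwrite('pics/w4.png',cv2.resize(d['pixels'][100:340,100:360,::-1],None,fx=2,fy=2))"
```

```text
t 6.95 console [-0.0367  0.0727] z 0.1053 toolx deg -4.48 tilt [-0.0003  0.0004] w 0.5218168706930131 F [0.37 0.79 0.15] 0.0
```

View pics/w4.png

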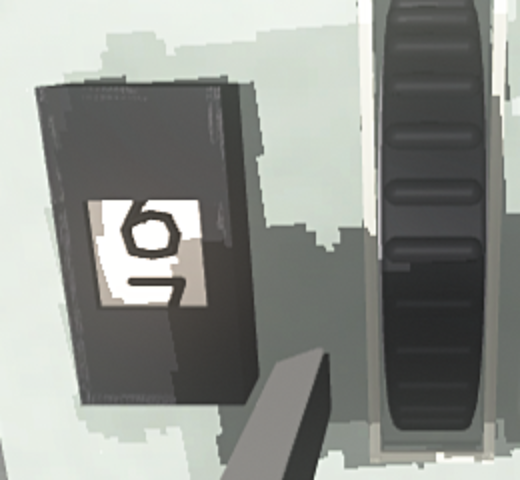

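The 6 is just above centre in the window and the wheel is still settling. I move back to the far side and check again.

Call:
step_arm(deltas=[{"xyz": [0.016,0,-0.001],"twist": 0,"jaw": 0.47},{"xyz": [0.016,0,0],"twist": 0,"jaw": 0.47},{"xyz": [0.017,0,0],"twist": 0,"jaw": 0.47},{"xyz": [0.017,0,0],"twist": 0,"jaw": 0.47},{"xyz": [0,0,0],"twist": 0,"jaw": 0.47},{"xyz": [0,0,0],"twist": 0,"jaw": 0.47},{"xyz": [0,0,0],"twist": 0,"jaw": 0.47},{"xyz": [0,0,0],"twist": 0,"jaw": 0.47}])

```text
clock: 7.8
ee_pos: [0.6348, 0.0799, 0.1065]
tool_rot: [0.0, 0.999, -0.039, -0.0]
contact_force: [-0.2, -0.6, 0.4]
gripper_width: 0.533
grasp_force: 0.0
```

```bash
python3 -c "
from h import *
where();d=cap('wrist');cv2.imwrite('pics/w5.png',d['pixels'][150:480,40:360,::-1])"
```

```text
t 7.8 console [0.0285 0.0725] z 0.1065 toolx deg -4.47 tilt [-0.0007  0.    ] w 0.5334936753105365 F [-0.24 -0.61  0.36] 0.0
```

View pics/w5.png

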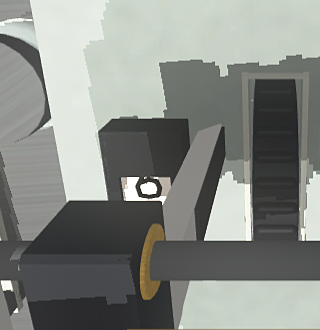

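The window (188,148) is partly hidden, and the digit looks centred as a 6. The second stroke is slightly longer and grips more firmly.

Call:
step_arm(deltas=[{"xyz": [0.005,0,0.0015],"twist": 0,"jaw": 0.6},{"xyz": [0,0,0],"twist": 0,"jaw": 0.7},{"xyz": [0,0,0],"twist": 0,"jaw": 0.8},{"xyz": [0,0,0],"twist": 0,"jaw": 0.9},{"xyz": [0,0,0],"twist": 0,"jaw": 1},{"xyz": [0,0,0],"twist": 0,"jaw": 1},{"xyz": [0,0,0],"twist": 0,"jaw": 1}], grip_force=25)

```text
clock: 8.55
ee_pos: [0.6406, 0.0783, 0.1049]
tool_rot: [0.001, 0.999, -0.039, -0.0]
contact_force: [0.2, -4.9, 0.3]
gripper_width: 0.233
grasp_force: 25.0
```

Call:
step_arm(deltas=[{"xyz": [-0.005,0,-0.003],"twist": 0,"jaw": 1},{"xyz": [-0.0043,0,-0.0028],"twist": 0,"jaw": 1},{"xyz": [-0.0046,0,-0.0024],"twist": 0,"jaw": 1},{"xyz": [-0.0048,0,-0.0018],"twist": 0,"jaw": 1},{"xyz": [-0.0049,0,-0.0013],"twist": 0,"jaw": 1},{"xyz": [-0.0051,0,-0.0008],"twist": 0,"jaw": 1},{"xyz": [-0.0051,0,-0.0003],"twist": 0,"jaw": 1},{"xyz": [-0.0051,0,0.0003],"twist": 0,"jaw": 1},{"xyz": [-0.0051,0,0.0008],"twist": 0,"jaw": 1},{"xyz": [-0.0049,0,0.0013],"twist": 0,"jaw": 1},{"xyz": [-0.0048,0,0.0018],"twist": 0,"jaw": 1},{"xyz": [-0.0046,0,0.0024],"twist": 0,"jaw": 1},{"xyz": [-0.0043,0,0.0028],"twist": 0,"jaw": 1},{"xyz": [-0.004,0,0.002],"twist": 0,"jaw": 1},{"xyz": [-0.002,0,0.001],"twist": 0,"jaw": 1},{"xyz": [0,0,0],"twist": 0,"jaw": 1},{"xyz": [0,0,0],"twist": 0,"jaw": 1},{"xyz": [0,0,0],"twist": 0,"jaw": 1}])

```text
clock: 10.35
ee_pos: [0.5762, 0.0833, 0.1076]
tool_rot: [0.001, 0.999, -0.039, 0.005]
contact_force: [2.3, -5.9, 7.1]
gripper_width: 0.23
grasp_force: 25.0
```

```bash
python3 -c "
from h import *
where();d=cap('wrist');cv2.imwrite('pics/w6.png',d['pixels'][100:400,60:400,::-1])"
```

```text
t 10.35 console [-0.0301  0.0712] z 0.1076 toolx deg -4.46 tilt [ 0.0091 -0.0026] w 0.23033041442664912 F [ 2.32 -5.93  7.06] 25.002516210079193
```

View pics/w6.png

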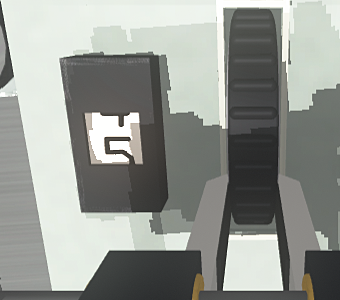

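The window (113,138) shows most of a 5 with the bottom of a 4 above it, so the wheel stands at about 4.7. I extend the stroke and then let go.

Call:
step_arm(deltas=[{"xyz": [-0.004,0,0.001],"twist": 0,"jaw": 1},{"xyz": [-0.004,0,0.0005],"twist": 0,"jaw": 1},{"xyz": [-0.004,0,0],"twist": 0,"jaw": 1},{"xyz": [0,0,0],"twist": 0,"jaw": 1},{"xyz": [0,0,0],"twist": 0,"jaw": 1},{"xyz": [0,0,-0.002],"twist": 0,"jaw": 0.5},{"xyz": [0,0,-0.002],"twist": 0,"jaw": 0.47},{"xyz": [0,0,0],"twist": 0,"jaw": 0.47},{"xyz": [0,0,0],"twist": 0,"jaw": 0.47},{"xyz": [0,0,-0.04],"twist": 0,"jaw": 0.47},{"xyz": [0,0,-0.04],"twist": 0,"jaw": 0.47},{"xyz": [0,0,0],"twist": 0,"jaw": 0.47},{"xyz": [0,0,0],"twist": 0,"jaw": 0.47},{"xyz": [0,0,0],"twist": 0,"jaw": 0.47}])

```text
clock: 11.8
ee_pos: [0.5592, 0.0858, 0.1863]
tool_rot: [0.0, 0.999, -0.039, -0.001]
contact_force: [-0.2, -0.5, 0.1]
gripper_width: 0.53
grasp_force: 0.0
```

```bash
python3 -c "
from h import *
where();d=cap('wrist');t=cap('top')
a=cv2.resize(d['pixels'],(600,450))[:,:,::-1];b=cv2.resize(t['pixels'][195:245,260:330,::-1],(200,143))
a[:143,400:]=b
cv2.imwrite('pics/w7.png',a)"
```

```text
t 11.8 console [-0.0473  0.0725] z 0.1863 toolx deg -4.48 tilt [-0.0025  0.0001] w 0.5302600961881143 F [-0.21 -0.54  0.09] 0.0
```

View pics/w7.png

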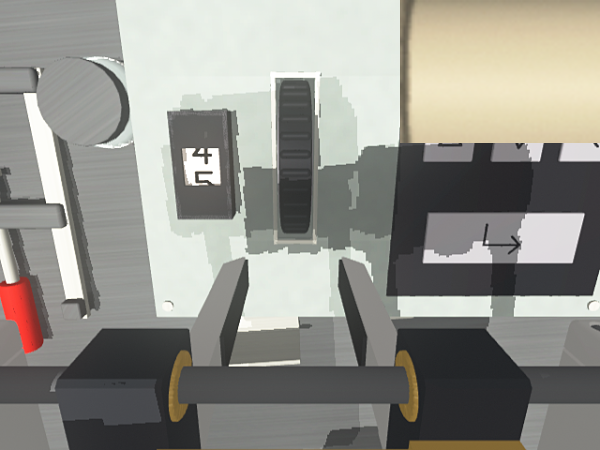

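The 4 stands above centre in the window (200,162) with the top of a 5 below it, so the wheel is near 4.3 and possibly still creeping. I wait and check the drift numerically.

```bash
cat >> h.py <<'E'
def prof(d=None):
    d=d or cap('wrist');g=d['pixels'].min(2)
    # window = bright patch inside dark hood; located via known world pos
    wz=.117;p=np.r_[o+Rc@[0,.138],wz];c=np.linalg.inv(d['T'])@np.r_[p,1];f=240/np.tan(np.radians(d['vfov'])/2)
    u,v=int(f*c[0]/c[2]+d['cx']),int(f*c[1]/c[2]+d['cy']);k=f/c[2]
    r=int(.013*k);s=g[v-r-6:v+r+7,u-int(.007*k):u+int(.007*k)]
    print((u,v),r,'min by row',s.min(1).tolist())
E
python3 -c "
from h import *
prof()"
```

```text
(212, 178) 19 min by row [97, 96, 97, 92, 73, 70, 44, 39, 42, 47, 54, 43, 60, 45, 54, 45, 43, 44, 49, 49, 44, 25, 195, 254, 254, 254, 254, 254, 254, 203, 50, 58, 62, 54, 47, 44, 48, 53, 59, 60, 44, 46, 78, 125, 117, 59, 91, 93, 92, 92, 91]
```

Call:
step_arm(deltas=[{"xyz": [0,0,0],"twist": 0,"jaw": 0.7},{"xyz": [0,0,0],"twist": 0,"jaw": 0.8},{"xyz": [0,0,0],"twist": 0,"jaw": 1},{"xyz": [0,0,0],"twist": 0,"jaw": 1},{"xyz": [0,0,0],"twist": 0,"jaw": 1},{"xyz": [0,0,0],"twist": 0,"jaw": 1},{"xyz": [0,0,0],"twist": 0,"jaw": 1},{"xyz": [0,0,0],"twist": 0,"jaw": 1},{"xyz": [0,0,0],"twist": 0,"jaw": 1},{"xyz": [0,0,0],"twist": 0,"jaw": 1}], grip_force=10)

```text
clock: 12.95
ee_pos: [0.5604, 0.0857, 0.1874]
tool_rot: [0.0, 0.999, -0.039, 0.0]
contact_force: [-0.2, -0.8, -0.3]
gripper_width: 0.003
grasp_force: 0.0
```

```bash
python3 -c "
from h import *
prof();where()"
```

```text
(213, 179) 19 min by row [93, 94, 93, 94, 88, 69, 64, 34, 33, 35, 36, 45, 37, 54, 38, 46, 37, 36, 37, 36, 35, 29, 30, 193, 254, 254, 254, 254, 254, 254, 128, 44, 48, 51, 41, 39, 38, 39, 46, 54, 35, 49, 42, 70, 98, 77, 70, 90, 91, 90, 90]
t 13.0 console [-0.0461  0.0724] z 0.1874 toolx deg -4.48 tilt [ 0.     -0.0001] w 0.0076523736352472164 F [ 0.62 -0.2   0.05] 0.0
```

The digit isn't drifting. The gap between 4 and 5 sits in mid-window, so the wheel is stuck near a detent crest at about 4.4. I regrip it near the top and carry it about half a click further the same way.

Call:
step_arm(deltas=[{"xyz": [0.029,0,0],"twist": 0,"jaw": 0.47},{"xyz": [0.029,0,0],"twist": 0,"jaw": 0.47},{"xyz": [0,0,0],"twist": 0,"jaw": 0.47},{"xyz": [0,0,0],"twist": 0,"jaw": 0.47},{"xyz": [0,0,0],"twist": 0,"jaw": 0.47},{"xyz": [0,0,0],"twist": 0,"jaw": 0.47}])

```text
clock: 13.6
ee_pos: [0.6173, 0.0813, 0.1876]
tool_rot: [0.0, 0.999, -0.039, -0.0]
contact_force: [0.0, 0.1, -0.7]
gripper_width: 0.481
grasp_force: 0.0
```

```bash
python3 -c "
from h import *
where();d=cap('wrist');prof(d);np.save('win.npy',d['pixels'])"
```

```text
t 13.6 console [0.011  0.0725] z 0.1876 toolx deg -4.47 tilt [-0.0004 -0.    ] w 0.48122882610988743 F [ 0.03  0.06 -0.74] 0.0
(219, 260) 18 min by row [82, 82, 82, 81, 81, 79, 62, 55, 46, 47, 50, 29, 33, 50, 48, 48, 22, 24, 23, 16, 19, 244, 254, 254, 254, 255, 255, 118, 40, 36, 48, 42, 41, 40, 44, 44, 33, 33, 106, 155, 122, 63, 71, 82, 80, 81, 81, 81, 80]
```

Call:
step_arm(deltas=[{"xyz": [0,0,0.025],"twist": 0,"jaw": 0.47},{"xyz": [0,0,0.025],"twist": 0,"jaw": 0.47},{"xyz": [0,0,0.025],"twist": 0,"jaw": 0.47},{"xyz": [0,0,0],"twist": 0,"jaw": 0.47},{"xyz": [0,0,0],"twist": 0,"jaw": 0.7},{"xyz": [0,0,0],"twist": 0,"jaw": 0.8},{"xyz": [0,0,0],"twist": 0,"jaw": 0.9},{"xyz": [0,0,0],"twist": 0,"jaw": 1},{"xyz": [0,0,0],"twist": 0,"jaw": 1},{"xyz": [0,0,0],"twist": 0,"jaw": 1}], grip_force=25)

```text
clock: 14.65
ee_pos: [0.6191, 0.0799, 0.1138]
tool_rot: [0.001, 0.999, -0.039, 0.001]
contact_force: [-0.7, -3.0, 6.0]
gripper_width: 0.23
grasp_force: 25.0
```

```bash
python3 -c "
from h import *
where();prof()"
```

```text
t 14.65 console [0.0128 0.0712] z 0.1138 toolx deg -4.47 tilt [ 0.0023 -0.0021] w 0.22977046656981362 F [-0.73 -3.04  6.03] 25.00238299369812
(184, 314) 25 min by row [77, 78, 78, 77, 78, 79, 78, 74, 57, 63, 41, 43, 47, 48, 40, 40, 49, 41, 38, 38, 41, 44, 46, 47, 40, 16, 192, 254, 254, 254, 254, 254, 254, 254, 26, 40, 50, 52, 50, 45, 42, 47, 49, 46, 45, 37, 49, 50, 105, 150, 158, 145, 83, 54, 68, 78, 77, 75, 75, 75, 74, 74, 74]
```

Call:
step_arm(deltas=[{"xyz": [-0.004,0,0],"twist": 0,"jaw": 1},{"xyz": [-0.004,0,0],"twist": 0,"jaw": 1},{"xyz": [-0.004,0,0],"twist": 0,"jaw": 1},{"xyz": [-0.004,0,0],"twist": 0,"jaw": 1},{"xyz": [0,0,0],"twist": 0,"jaw": 1},{"xyz": [0,0,0],"twist": 0,"jaw": 1},{"xyz": [0,0,0],"twist": 0,"jaw": 1}])

```text
clock: 15.4
ee_pos: [0.6061, 0.0809, 0.1146]
tool_rot: [0.001, 0.999, -0.039, 0.004]
contact_force: [2.8, -4.4, 5.6]
gripper_width: 0.234
grasp_force: 25.0
```

```bash
python3 -c "
from h import *
where();prof()"
```

```text
t 15.4 console [-0.0002  0.0712] z 0.1146 toolx deg -4.47 tilt [ 0.0086 -0.0024] w 0.2337633629869573 F [ 2.78 -4.42  5.58] 25.002257823944092
(182, 291) 25 min by row [80, 80, 80, 80, 80, 79, 67, 69, 51, 44, 43, 45, 45, 45, 45, 34, 34, 41, 22, 21, 24, 24, 25, 29, 31, 41, 29, 42, 43, 34, 55, 51, 24, 27, 30, 33, 33, 25, 20, 243, 254, 254, 254, 253, 253, 252, 28, 52, 57, 52, 51, 53, 59, 53, 67, 76, 78, 78, 77, 77, 77, 77, 76]
```

Call:
step_arm(deltas=[{"xyz": [-0.004,0,0],"twist": 0,"jaw": 1},{"xyz": [-0.003,0,0],"twist": 0,"jaw": 1},{"xyz": [0,0,0],"twist": 0,"jaw": 1},{"xyz": [0,0,0],"twist": 0,"jaw": 1},{"xyz": [0,0,0],"twist": 0,"jaw": 0.5},{"xyz": [0,0,0],"twist": 0,"jaw": 0.47},{"xyz": [0,0,0],"twist": 0,"jaw": 0.47},{"xyz": [0,0,0],"twist": 0,"jaw": 0.47},{"xyz": [0,0,-0.04],"twist": 0,"jaw": 0.47},{"xyz": [0,0,-0.035],"twist": 0,"jaw": 0.47},{"xyz": [0,0,0],"twist": 0,"jaw": 0.47},{"xyz": [0,0,0],"twist": 0,"jaw": 0.47},{"xyz": [0,0,0],"twist": 0,"jaw": 0.47}])

```text
clock: 16.75
ee_pos: [0.5942, 0.083, 0.186]
tool_rot: [0.0, 0.999, -0.039, -0.001]
contact_force: [-0.4, 0.1, -0.2]
gripper_width: 0.53
grasp_force: 0.0
```

```bash
python3 -c "
from h import *
where();d=cap('wrist','w8.png');prof(d)"
```

```text
t 16.75 console [-0.0122  0.0724] z 0.186 toolx deg -4.48 tilt [-0.0028 -0.    ] w 0.5295387531112252 F [-0.37  0.1  -0.23] 0.0
(216, 229) 19 min by row [87, 86, 86, 85, 85, 80, 59, 250, 255, 255, 254, 15, 16, 23, 25, 25, 26, 26, 27, 27, 30, 33, 35, 34, 38, 40, 45, 38, 44, 30, 38, 31, 30, 33, 40, 35, 14, 235, 253, 245, 158, 147, 60, 58, 73, 85, 84, 83, 83, 82, 82]
```

The digit now fills rows 11–36 with white margins above and below, so the 4 is centred and at rest. I move over the long key with the fingers shut.

Call:
step_arm(deltas=[{"xyz": [-0.012,0.0405,0],"twist": 0,"jaw": 0.8},{"xyz": [-0.012,0.0405,0],"twist": 0,"jaw": 1},{"xyz": [-0.012,0.0405,0],"twist": 0,"jaw": 1},{"xyz": [-0.012,0.0405,0],"twist": 0,"jaw": 1},{"xyz": [0,0,0],"twist": 0,"jaw": 1},{"xyz": [0,0,0.025],"twist": 0,"jaw": 1},{"xyz": [0,0,0.025],"twist": 0,"jaw": 1},{"xyz": [0,0,0.015],"twist": 0,"jaw": 1},{"xyz": [0,0,0],"twist": 0,"jaw": 1},{"xyz": [0,0,0],"twist": 0,"jaw": 1},{"xyz": [0,0,0],"twist": 0,"jaw": 1},{"xyz": [0,0,0],"twist": 0,"jaw": 1}], grip_force=10)

```text
clock: 18.0
ee_pos: [0.5356, -0.0748, 0.1234]
tool_rot: [0.0, 0.999, -0.039, 0.001]
contact_force: [0.0, -0.6, 0.2]
gripper_width: 0.0
grasp_force: 0.0
```

```bash
python3 -c "
from h import *
where();d=cap('wrist','w9.png')"
```

```text
t 18.0 console [-0.0583 -0.0895] z 0.1234 toolx deg -4.47 tilt [ 0.0018 -0.0005] w 0.0004433106147380477 F [ 0.03 -0.57  0.2 ] 0.0
```

View pics/w9.png

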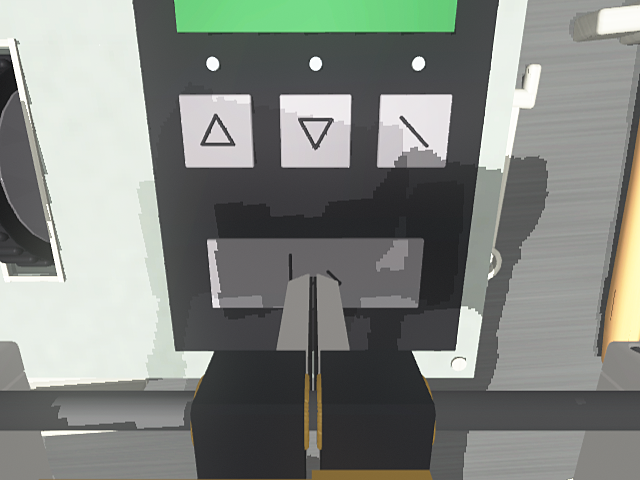

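The shut fingertips (313,278) are centred over the long key, well clear of the square keys. I press in small steps and watch the force.

Call:
step_arm(deltas=[{"xyz": [0,0,0.007],"twist": 0,"jaw": 1},{"xyz": [0,0,0.006],"twist": 0,"jaw": 1},{"xyz": [0,0,0.003],"twist": 0,"jaw": 1},{"xyz": [0,0,0.002],"twist": 0,"jaw": 1},{"xyz": [0,0,0.001],"twist": 0,"jaw": 1},{"xyz": [0,0,0],"twist": 0,"jaw": 1},{"xyz": [0,0,0],"twist": 0,"jaw": 1},{"xyz": [0,0,0],"twist": 0,"jaw": 1}])

```text
clock: 18.85
ee_pos: [0.5343, -0.0747, 0.1037]
tool_rot: [-0.0, 0.999, -0.039, -0.0]
contact_force: [-2.9, 0.6, 4.5]
gripper_width: 0.008
grasp_force: 2.4
```

Call:
step_arm(deltas=[{"xyz": [0,0,0.001],"twist": 0,"jaw": 1},{"xyz": [0,0,0.001],"twist": 0,"jaw": 1},{"xyz": [0,0,0.001],"twist": 0,"jaw": 1},{"xyz": [0,0,0],"twist": 0,"jaw": 1},{"xyz": [0,0,0],"twist": 0,"jaw": 1},{"xyz": [0,0,0],"twist": 0,"jaw": 1}])

```text
clock: 19.45
ee_pos: [0.5344, -0.0747, 0.103]
tool_rot: [0.0, 0.999, -0.039, 0.0]
contact_force: [-7.2, 1.9, 18.6]
gripper_width: 0.002
grasp_force: 9.4
```

The key is home at 18 N and held. I lift off and move clear.

Call:
step_arm(deltas=[{"xyz": [0,0,-0.003],"twist": 0,"jaw": 1},{"xyz": [0,0,-0.015],"twist": 0,"jaw": 1},{"xyz": [0,0,-0.04],"twist": 0,"jaw": 1},{"xyz": [0,0,-0.04],"twist": 0,"jaw": 1},{"xyz": [-0.02,-0.03,0],"twist": 0,"jaw": 1},{"xyz": [-0.02,-0.03,0],"twist": 0,"jaw": 1},{"xyz": [-0.02,-0.02,0],"twist": 0,"jaw": 1},{"xyz": [0,0,0],"twist": 0,"jaw": 1},{"xyz": [0,0,0],"twist": 0,"jaw": 1},{"xyz": [0,0,0],"twist": 0,"jaw": 1},{"xyz": [0,0,0],"twist": 0,"jaw": 1}])

```text
clock: 20.55
ee_pos: [0.4823, 0.0088, 0.1982]
tool_rot: [0.0, 0.999, -0.04, 0.0]
contact_force: [-0.6, 0.0, 0.5]
gripper_width: 0.005
grasp_force: 0.0
```

```bash
python3 -c "
from h import *
where();d=cap('wrist');prof(d)
a=d['pixels'].astype(int)
for n,x in(('before',cv2.imread('pics/w1.png')[:,:,::-1].astype(int)),('now',a)):
    g=(x[...,1]-x[...,0]>60)&(x[...,1]>120);v,u=np.nonzero(g);b=x[v.min():v.max(),u.min():u.max()]
    print(n,u.min(),u.max(),v.min(),v.max(),'dark frac',(b.max(2)<110).mean(),'mean',b.mean((0,1)))"
```

```text
t 20.55 console [-0.118  -0.0104] z 0.1982 toolx deg -4.54 tilt [ 0.0005 -0.0004] w 0.0054980992337637265 F [-0.59  0.01  0.5 ] 0.0
(78, 64) 20 min by row [75, 76, 74, 52, 55, 130, 190, 255, 255, 255, 255, 255, 0, 8, 20, 21, 27, 31, 35, 38, 9, 11, 13, 17, 17, 25, 12, 27, 15, 37, 35, 41, 28, 27, 51, 68, 73, 84, 124, 161, 212, 215, 217, 208, 214, 194, 158, 168, 129, 70, 72, 80, 81]
before 296 491 37 91 dark frac 0.009591642924976258 mean [110.61101614 207.25251662 127.70845204]Traceback (most recent call last):
  File "<string>", line 6, in <module>
    g=(x[...,1]-x[...,0]>60)&(x[...,1]>120);v,u=np.nonzero(g);b=x[v.min():v.max(),u.min():u.max()]
                                                                  ~~~~~^^
    return umr_minimum(a, axis, None, out, keepdims, initial, where)
ValueError: zero-size array to reduction operation minimum which has no identity
```

The digit is still centred and the hand is clear. One quick numeric check of the display from the top camera, then I hand in.

```bash
python3 -c "
from h import *
a=np.load('top.npz')['pixels'].astype(int);b=cap('top')['pixels'].astype(int)
for n,x in(('0',a),('1',b)):
    r=x[183:198,370:424];print(n,r.mean((0,1)),r.min(2).std())
print(ctrl.finish_job())"
```

```text
0 [ 88.55308642 147.61481481  93.67901235] 6.6738982269028835
1 [ 85.6037037  142.98641975  90.52592593] 6.394455855755484
the job is handed in; nothing more can be done
None
```

The thumbwheel stands at 4, and I pressed the long key home at about 18 N for over 0.2 s. The hand is clear, no square key or tool was touched, and the job is handed in at about 21 s. The display showed no readable change, so I take the load as done from the press force and time alone.

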